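Shut and clip the hardware case

TASK

The hardware case on the bench stands half open. Push its lid fully shut first, then fold the three clip flaps on the lid's rim (front, left and right) all the way down until each lies flat against the outside of the case. Do not disturb the glue bottle, the tape roll or the hammer beside it, and take the arm away from the case at the end.

Things in the scene. Friction and masses are not known exactly. Their poses are not given: they have to be found in the camera images.
- case: black plastic hardware case with a grey lid, heavy and not moving; 164 (x) x 232 (y) x 110 mm high over its rim band (z 84 to 110; walls below are 6 to 10 mm further in). Shut lid's top is 122 mm above the bench, ribs 124. Origin: centre of its underside, on the bench. Own x points away from the robot to the lid's hinge, y to the left flap, z up. Yaw within 0.35 rad
- lid (a joint): lid angle, 0 = shut on the rim (hard stop), grows as it opens upward; starts 0.35 to 0.7. Hinge axis along case y at case x = +86, z = 110 mm. Lid 168 mm from axis to front edge, 232 mm wide, 12 mm thick (underside in the axis plane). Stiff friction hinge: stays where left, shuts with about 2 N pressed 100 mm from the axis
- lid_mid (a point): centre of the lid's top face, 86 mm from the hinge axis; moves with the lid
- flap_left (a joint): angle of the left (case +y) clip flap: 0 = straight out in the lid's plane, negative = raised, grows as it folds down; 1.571 = fully folded, plumb against the case (hard stop). Starts -0.7 to 0.3. Friction hinge, 0.06 N m, no spring: stays where left. With the lid shut its axis is level, 116 mm above the bench, its middle at (0, +121) mm (case x, y)
- flap_right (a joint): angle of the right (case -y) clip flap: 0 = straight out in the lid's plane, negative = raised, grows as it folds down; 1.571 = fully folded, plumb against the case (hard stop). Starts -0.7 to 0.3. Friction hinge, 0.06 N m, no spring: stays where left. With the lid shut its axis is level, 116 mm above the bench, its middle at (0, -121) mm (case x, y)
- flap_front (a joint): angle of the front (case -x, robot side) clip flap: 0 = straight out in the lid's plane, negative = raised, grows as it folds down; 1.571 = fully folded, plumb against the case (hard stop). Starts -0.7 to 0.3. Friction hinge, 0.06 N m, no spring: stays where left. With the lid shut its axis is level, 116 mm above the bench, its middle at (-87, 0) mm (case x, y)
- flap_left_tip (a point): middle of the left flap's free edge, 50 mm from its hinge axis, mid-thickness. The flap is a bare aluminium plate, 80 mm wide along the rim, 5 mm thick, with a small lip under the tip that hooks beneath the case's rim when folded
- flap_right_tip (a point): middle of the right flap's free edge, 50 mm from its hinge axis, mid-thickness. The flap is a bare aluminium plate, 80 mm wide along the rim, 5 mm thick, with a small lip under the tip that hooks beneath the case's rim when folded
- flap_front_tip (a point): middle of the front flap's free edge, 50 mm from its hinge axis, mid-thickness. The flap is a bare aluminium plate, 80 mm wide along the rim, 5 mm thick, with a small lip under the tip that hooks beneath the case's rim when folded
- glue: bystander: white glue bottle with black cap, 60 mm across, 170 mm high, upright behind the case; origin at the centre of its underside
- tape: bystander: roll of brown tape lying flat, 100 mm across, 48 mm high, to the right of the case; origin at the centre of its underside
- hammer: bystander: hammer 260 mm long, lying to the left of the case roughly along case x; origin at its middle underneath, handle towards own -x

How it is judged (in metres and radians):
On the way, in this order (a step that is already met when the one before it is completed fails the run):
1. the lid is pushed shut (value of joint lid below 0.06 rad), for 0.2 s.
2. all three flaps are folded down with the lid shut (value of joint lid below 0.06 rad and value of joint each of flap_left, flap_right, flap_front above 1.41 rad), for 0.2 s.
At the end, for the whole second after the job is handed in: the lid is shut to within 0.06 rad, all three flaps are folded to within 0.16 rad of plumb (joint above 1.41) and at rest, and the glue, tape and hammer are within 30 mm of where they started (all of step 2 and velocity of joint each of flap_left, flap_right, flap_front below 0.05 rad/s and distance of each of glue, tape, hammer from where it was at the start of the episode below 0.03 m); the robot touches nothing.
It fails at once if a flap is folded (beyond 1.0 rad) while the lid is still open (more than 0.15 rad) (value of joint lid above 0.15 rad and value of joint any of flap_left, flap_right, flap_front above 1 rad).
It fails at once if the glue is knocked more than 30 mm away (distance of glue from where it was at the start of the episode above 0.03 m).
It fails at once if the tape is knocked more than 30 mm away (distance of tape from where it was at the start of the episode above 0.03 m).
It fails at once if the hammer is knocked more than 30 mm away (distance of hammer from where it was at the start of the episode above 0.03 m).
It also fails if it takes over 58 s, if anything falls off the work surface, if the arm or the gripper's body presses on something with over 40 N, if the wrist force passes 120 N, or if a joint passes its speed limit or range.

ROBOT

A 6-joint arm with a two-finger parallel gripper is mounted at the origin on the work surface. World frame = base frame: x ahead of the robot, y to its left, z up, the work surface at z = 0. Lengths are in mm, angles in degrees, forces in N, time in s.
With the tool pointing down it reaches from about 300 to 850 mm from the base axis. Payload 4.2 kg.
Tool frame: the origin (TCP) lies on the centre line of the jaws, within the pads' length; the fingertips stand 14 mm ahead of it and the grasp point (between the pads) lies 5 mm behind it; z points along the fingers, y is the line along which they close (so a half turn about z gives the same grasp; the last joint's range is limited). The gripper opens to 91 mm and grips with 3 to 60 N. Pads are 32 mm wide; open, the fingers measure 118 mm over their backs; the gripper's body (76 mm by 178 mm) begins 60 mm behind the grasp point.
Start: joints at [-69.385, 18.312, 89.639, -0, 72.044, -1.146], TCP at [213.177, -534.041, 206.876] pointing down, gripper open.
Joint ranges: [-177.97, 177.97], [-48.28, 115.42], [12.27, 149.76], [-77.06, 257.06], [2.81, 150.46], [-146.56, 146.56]. Speed limits (degrees/s): [147.25, 147.25, 180, 180, 180, 180].

INTERFACE

Orientations are given as [roll, pitch, yaw] about the fixed x, y, z axes, in that order (R = Rz(yaw) Ry(pitch) Rx(roll)).
In Python, from workcell import env gives the robot as it stands.
- The arm moves only by the tool arm_command, never from a script. Its argument "motion" is a list of rows, each an object with "offset": the shift along the tool's x, y, z in m, a list of three; "spin": the turn about the tool's z in rad. In form: [{"offset": [tx, ty, tz], "spin": spin}, ...]. A call has 1 to 5 rows; each row shifts and turns the commanded pose from where the row before left it, along the tool's axes as they then stand; what a row does not reach is not made up. A row lasts 1/8 s, in which the tool goes at most 62.5 mm and 10.7 degrees, less where a joint would pass 70% of its speed; a pose out of reach is approached as far as the arm can. A call with a gripper value outside its range is refused whole. "jaw" is the finger opening in m, from 0 to 0.0912, set as the call begins (left out, the last holds). The fingers move at their own pace and stop on an object; "newtons" is the grip in N (left out, the last holds). Time passes only in rows, so rows that do not move let the fingers close. It gives the time, the measured TCP pose, the force, the opening and the grip force at its end, in the units of the state.
- env.state(): the state, without advancing time (a new reading comes with each control period).
- env.grab_frame(name): name is "side" or "top"; returns (picture, depth): 480x640x3 uint8, blue, green, red; 480x640 float32, mm along the optical axis (not along the pixel's ray), 0 where there is no reading.
- env.camera_model(name): a dict with "fx", "fy", "cx", "cy" (pixels), "k1" (the pictures are not rectified: a ray, as slopes to the right and down, at radius r is drawn at 1 + k1 r^2 times it, then the intrinsics apply), "eye" and "rotation" of the camera in the world. Camera axes: x right, y down, z forward; pixel columns grow to the right and rows downward; lengths in mm; the calibration is good to about 2 mm. A picture is of the moment at which its call begins. camera_model takes no time and is no camera call.
- env.job_done(): hands the job in; it is judged then, once.
Trained networks look in the newest picture that a camera, given by its name, has taken for a name from the list of things; names that differ only in an ending like _2 or _b are one class to them, and where a whole thing is asked for, a point or a joint stands for the part that bears it (a point fixed in the world has none). Each returns a list of dicts, best first, with "score" (0 to 1); they miss things now and then, are a little off and sometimes report something else, mostly with a low value. They report only what shows in the picture. A call takes as long as a camera call.
- env.boxes_of(camera, target): "bbox" ([left, top, right, bottom] in pixels, round what is visible of it).
- env.pinpoint(camera, target): "location" ([column, row] in pixels: a listed point, or the origin of a listed thing).
The state is a dict: "time_s": time; "qpos": joint angles; "qvel": joint speeds; "effort": joint torques, N m; "ee_pos": TCP position; "ee_rot": TCP orientation; "force": force on the tool from outside, world axes, zero at the start; "torque": the same for the moment, N m; "gripper_width": finger opening in mm; "gripper_force": force on a finger pad.
Only numpy, scipy, OpenCV 4.12 (cv2) and the standard library are available. Lean on these libraries where they do the work, as an engineer would, in place of code of your own. Each camera call takes 0.05 s, during which the arm holds its last target. There are 200 camera calls.

## Working session

There is one attempt and no reset: what is moved stays moved. The work goes in short steps, Python scripts to look and compute and a tool call to move; the robot and the scene stay as the last step left them, time stands still between calls to the robot, and variables do not carry over. Pictures are saved under pics/ and viewed, at most 10 in all, crops included, and the job is handed in when it is done.

Besides the shell and the picture viewer there is one more tool, called after "Call:" by a JSON object that holds its "api" and its "payload". arm_command: Moves the arm, as the interface text tells. Its arguments: {"type":"object","properties":{"motion":{"type":"array"},"jaw":{"type":"number"},"newtons":{"type":"number"}},"required":["motion"]}

```bash
mkdir -p pics; ls; cat > h.py <<'E'
import numpy as np, cv2
from workcell import env
def world(cam,u,v,depth=None,z=None):
    m=env.camera_model(cam); R=np.array(m["rotation"]); e=np.array(m["eye"])
    d=np.array([(u-m["cx"])/m["fx"],(v-m["cy"])/m["fy"]]); s=d.copy()
    for _ in range(20): s=d/(1+m["k1"]*(s@s))
    r=np.array([s[0],s[1],1.0])
    w=R@r
    t=depth if depth is not None else (z-e[2])/w[2]
    return e+t*w
def cloud(cam,D):
    m=env.camera_model(cam); R=np.array(m["rotation"]); e=np.array(m["eye"])
    v,u=np.mgrid[0:D.shape[0],0:D.shape[1]]
    d=np.stack([(u-m["cx"])/m["fx"],(v-m["cy"])/m["fy"]],-1); s=d.copy()
    for _ in range(20): s=d/(1+m["k1"]*(s**2).sum(-1,keepdims=True))
    r=np.dstack([s,np.ones(D.shape)])*D[...,None]
    P=r@R.T+e; P[D==0]=np.nan
    return P
E
python3 - <<'E'
from h import *
for c in ("top","side"):
    p,D=env.grab_frame(c); cv2.imwrite(f"pics/{c}0.png",p); np.save(f"{c}0.npy",D)
    m=env.camera_model(c); print(c,m)
    for t in ["case","lid_mid","flap_left_tip","flap_right_tip","flap_front_tip","glue","tape","hammer"]:
        r=env.pinpoint(c,t)[:2]
        for q in r:
            u,v=q["location"]; d=D[int(np.clip(v,0,479)),int(np.clip(u,0,639))]
            print(t,np.round([u,v,q["score"]],2),np.round(world(c,u,v,depth=d),0))
print(env.state())
E
```

```text
pics
top {'fx': 453.0206371264296, 'fy': 453.0206371264296, 'cx': 318.1361222482567, 'cy': 231.30426863739805, 'k1': -0.024258930216450255, 'eye': array([ 470.22421015,   41.16229788, 1062.41370335]), 'rotation': array([-1.72689574e+02, -1.45524238e-01, -8.89824341e+01])}
lid_mid [321.5  231.3    0.65] [-81067. -81496. -80475.]
flap_left_tip [235.9  251.     0.92] [-60895. -61324. -60303.]
flap_right_tip [402.2  214.2    0.66] [-109852. -110281. -109260.]
flap_front_tip [333.9  292.     0.57] [-77689. -78118. -77097.]
glue [347.9  185.4    0.91] [-97969. -98398. -97377.]
tape [438.9  202.5    0.65] [-144951. -145380. -144359.]
tape [3.468e+02 1.834e+02 3.100e-01] [-96793. -97222. -96201.]
side {'fx': 447.7618326142738, 'fy': 447.7618326142738, 'cx': 320.24182824663245, 'cy': 235.0892165103024, 'k1': 0.03706662419123671, 'eye': array([ 99.78083718, 808.71562524, 659.04414578]), 'rotation': array([-1.21387863e+02, -1.18076411e-01, -1.46330053e+02])}
case [339.7  271.9    0.84] [-145288. -144579. -144729.]
lid_mid [330.8  208.7    0.86] [-160649. -159940. -160090.]
lid_mid [286.4  368.6
[... 514 characters left out ...]
7. -113698. -113848.]
{'time_s': 0.9, 'qpos': array([-6.93820912e+01,  1.83120767e+01,  8.96390180e+01,  4.12146595e-03,
        7.20432930e+01, -1.14613840e+00]), 'qvel': array([ 0.00705669,  0.02833803, -0.01930037,  0.00907492, -0.00303687,
       -0.04583798]), 'effort': array([ 3.57984864e-04, -4.12339962e+01, -2.32230324e+01,  7.29048508e-02,
        3.76981159e-02, -1.62214894e-05]), 'ee_pos': array([ 213.22957735, -534.02554503,  206.87403118]), 'ee_rot': array([ 1.79994311e+02, -3.80779096e-03,  2.17627769e+01]), 'force': array([ 0.74423317, -0.41326106, -0.12693396]), 'torque': array([-0.04062009,  0.01834354,  0.0131565 ]), 'gripper_force': 0.0, 'gripper_width': 91.01207103185301}
```

```bash
sed -i 's/R=np.array(m\["rotation"\])/R=Rotation.from_euler("xyz",m["rotation"],degrees=True).as_matrix()/; 1a from scipy.spatial.transform import Rotation' h.py
python3 - <<'E'
from h import *
px={"top":dict(lid_mid=(321.5,231.3),L=(235.9,251),R=(402.2,214.2),F=(333.9,292),glue=(347.9,185.4),tape=(438.9,202.5)),
"side":dict(lid_mid=(330.8,208.7),L=(301.3,250.6),F=(386.8,192.9),hammer=(284.5,369.5))}
for c in px:
    D=np.load(c+"0.npy")
    for k,(u,v) in px[c].items(): print(c,k,np.round(world(c,u,v,depth=D[int(round(v)),int(round(u))])))
D=np.load("top0.npy");P=cloud("top",D);Z=P[...,2]
np.save("P.npy",P)
a=cv2.imread("pics/top0.png"); b=cv2.imread("pics/side0.png")
cv2.imwrite("pics/both.png",np.hstack([a[80:440,120:520],b[60:420,150:550]]))
E
```

```text
top lid_mid [585.  34. 166.]
top L [557. 234.  -2.]
top R [ 623. -128.  163.]
top F [466.  10. 233.]
top glue [694. -22. 104.]
top tape [ 681. -246.   -0.]
side lid_mid [595.  19. 163.]
side L [547. 204. 164.]
side F [468.  -8. 228.]
side hammer [480. 356.   6.]
```

View pics/both.png

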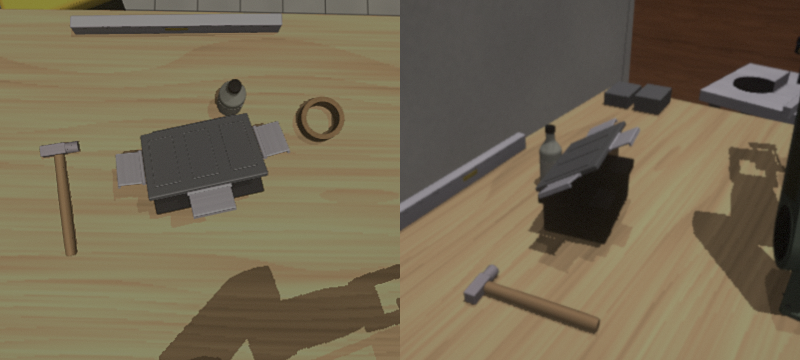

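```bash
cat > fit.py <<'E'
from h import *
P=np.load("P.npy"); I=cv2.imread("pics/top0.png").astype(int)
# seed: lid interior around (321,231)
s=P[210:255,290:350].reshape(-1,3); s=s[~np.isnan(s).any(1)]
for _ in range(5):
    c=s.mean(0); n=np.linalg.svd(s-c)[2][2]; n*=np.sign(n[2]); r=(s-c)@n; s=s[abs(r)<max(2.5*r.std(),1)]
print("n",n,"std",r.std(),"tilt",np.arccos(n[2]),"yaw",np.degrees(np.arctan2(-n[1],-n[0])))
d=(P-c)@n; bright=I.mean(2)
m=((abs(d)<5)&(bright<95)).astype(np.uint8)
m=cv2.morphologyEx(m,cv2.MORPH_OPEN,np.ones((7,7)))
k,lab,st,_=cv2.connectedComponentsWithStats(m); L=lab==1+np.argmax(st[1:,4])
print("px",L.sum(),st[1+np.argmax(st[1:,4])])
Q=P[L]; tilt=np.arccos(n[2])
# in-plane axes
ey=np.cross(n,[0,0,1.]); ey/=np.linalg.norm(ey); ey*=np.sign(ey[1]); ex=np.cross(ey,n)  # ex toward hinge(down)
q=np.c_[(Q-c)@ex,(Q-c)@ey].astype(np.float32)
print("minrect",cv2.minAreaRect(q)); lo=np.percentile(q,[.3,99.7],axis=0); print("ext",lo)
from_rect=cv2.minAreaRect(q)
cen=c+ex*from_rect[0][0]+ey*from_rect[0][1]
print("lid centre",cen,"ex",ex,"ey",ey)
cv2.imwrite("pics/mask.png",L*255)
E
python3 fit.py
```

```text
n [0.52189353 0.12305687 0.84408776] std 1.4900293548153523 tilt 0.5659347268692184 yaw -166.73260338431908
px 7117 [ 261  194  126   81 7117]
minrect ((-0.47522735595703125, -1.8099517822265625), (168.1775665283203, 232.04046630859375), 0.19589105248451233)
ext [[ -83.11754626 -116.08279907]
 [  79.61488712  112.76026382]]
lid centre [584.49902841  36.45336391 166.04269022] ex [ 0.82155874  0.1937147  -0.53620504] ey [-0.22949593  0.97330962 -0.        ][ WARN:0@1.104] global loadsave.cpp:1063 imwrite_ Unsupported depth image for selected encoder is fallbacked to CV_8U.
```

Call:
{"api": "arm_command", "payload": {"motion": [{"offset":[0,0,-0.055],"spin":0.148},{"offset":[0.04,-0.043,-0.008],"spin":0},{"offset":[0.04,-0.043,-0.008],"spin":0},{"offset":[0.04,-0.043,-0.008],"spin":0},{"offset":[0.04,-0.043,-0.008],"spin":0}], "jaw": 0, "newtons": 10}}

```text
time_s: 1.52
ee_pos: [330.0, -328.2, 294.3]
ee_rot: [180.0, -0.0, 13.2]
force: [1.3, 0.4, -0.8]
gripper_width: 44.4
gripper_force: 0.0
```

Call:
{"api": "arm_command", "payload": {"motion": [{"offset":[0.04,-0.043,0],"spin":0},{"offset":[0.04,-0.043,0],"spin":0},{"offset":[0.04,-0.043,0],"spin":0},{"offset":[0.04,-0.043,0],"spin":0},{"offset":[0,0,0],"spin":0}]}}

```text
time_s: 2.15
ee_pos: [446.9, -122.6, 293.8]
ee_rot: [-180.0, -0.0, 13.6]
force: [0.1, 0.1, -0.2]
gripper_width: 0.4
gripper_force: 0.0
```

```bash
cat > cf.py <<'E'
from h import *
O=np.array([563.6,31.5]); a=np.radians(13.27); R2=np.array([[np.cos(a),np.sin(a)],[-np.sin(a),np.cos(a)]])
def tocase(p): return np.r_[R2@(np.array(p[:2])-O),p[2]]
if __name__=="__main__":
    s=env.state(); print(s["time_s"],np.round(tocase(s["ee_pos"]),1),s["ee_rot"],s["force"],s["gripper_width"])
E
python3 cf.py
```

```text
2.15 [-148.9 -123.2  293.8] [-1.79963656e+02 -3.16324843e-02  1.36496285e+01] [ 0.05435837  0.11784556 -0.19125608] 0.44837315061985605
```

Call:
{"api": "arm_command", "payload": {"motion": [{"offset":[0.04,-0.041,0],"spin":0},{"offset":[0.04,-0.041,0],"spin":0},{"offset":[0.039,-0.041,0],"spin":0},{"offset":[0,0,0.03],"spin":0},{"offset":[0,0,0.03],"spin":0}]}}

```text
time_s: 2.78
ee_pos: [533.4, 20.8, 233.1]
ee_rot: [180.0, -0.0, 13.3]
force: [0.5, -0.2, -0.7]
gripper_width: 0.5
gripper_force: 0.0
```

Call:
{"api": "arm_command", "payload": {"motion": [{"offset":[0,0,0.02],"spin":0},{"offset":[0,0,0.02],"spin":0},{"offset":[0,0,0.02],"spin":0},{"offset":[0,0,0.02],"spin":0},{"offset":[0,0,0.005],"spin":0}]}}

```text
time_s: 3.4
ee_pos: [532.2, 20.1, 147.8]
ee_rot: [180.0, 0.2, 13.2]
force: [-1.3, -1.0, 1.8]
gripper_width: 0.2
gripper_force: 0.3
```

```bash
python3 cf.py
```

```text
3.4 [-33.2  -3.9 147.8] [1.79997852e+02 1.50516232e-01 1.32149245e+01] [-1.29149126 -1.02947058  1.7540055 ] 0.17348623801990118
```

Now the last stretch: the fingertips should meet the shut lid at TCP z of about 136–138.

Call:
{"api": "arm_command", "payload": {"motion": [{"offset":[0,0,0.006],"spin":0},{"offset":[0,0,0.004],"spin":0},{"offset":[0,0,0.003],"spin":0},{"offset":[0,0,0],"spin":0}]}}

```text
time_s: 3.9
ee_pos: [533.2, 21.4, 135.8]
ee_rot: [180.0, -0.0, 13.3]
force: [0.3, -0.1, 0.6]
gripper_width: 0.6
gripper_force: 0.0
```

Call:
{"api": "arm_command", "payload": {"motion": [{"offset":[0,0,0.002],"spin":0},{"offset":[0,0,0.002],"spin":0},{"offset":[0,0,0],"spin":0}]}}

```text
time_s: 4.28
ee_pos: [533.1, 21.4, 131.7]
ee_rot: [180.0, 0.0, 13.3]
force: [-0.7, 1.2, -0.4]
gripper_width: 0.3
gripper_force: 0.0
```

```bash
python3 - <<'E'
from h import *
p,D=env.grab_frame("side"); cv2.imwrite("pics/s1.png",cv2.resize(p[60:360,200:500],(600,600))); P=cloud("side",D); np.save("Ps.npy",P)
p,D=env.grab_frame("top"); P=cloud("top",D); np.save("P.npy",P);cv2.imwrite("pics/top0.png",p)
E
python3 cf.py
```

```text
4.375 [-31.9  -2.9 131.8] [ 1.79994926e+02 -6.11910126e-03  1.32846354e+01] [ 0.8149805   0.5027632  -0.39517814] 0.5560500055417948
```

View pics/s1.png

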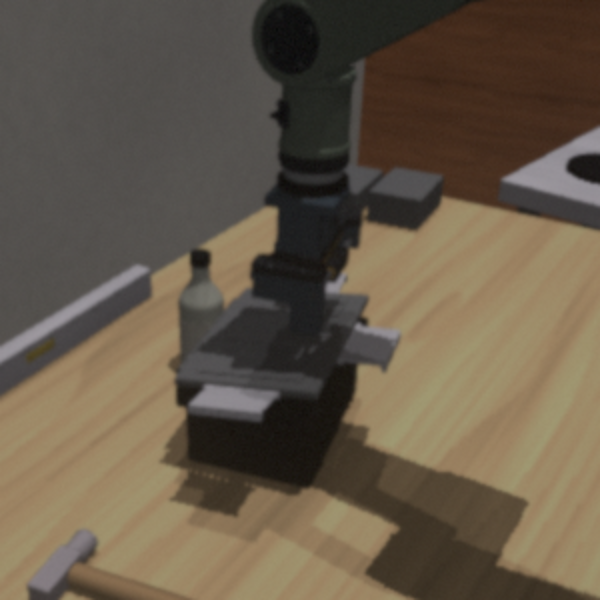

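```bash
python3 - <<'E'
from cf import *
for f in ("Ps.npy","P.npy"):
    P=np.load(f).reshape(-1,3); C=np.c_[(P[:,:2]-O)@R2.T,P[:,2]]
    for x0 in (-75,-60,-40,-20,0,20,40,60,75):
        for y0 in (-90,70,90):
            s=C[(abs(C[:,0]-x0)<7)&(abs(C[:,1]-y0)<10)&(C[:,2]>90)&(C[:,2]<220)]
            print(f,x0,y0,len(s),np.round(np.median(s[:,2]),1) if len(s) else None,end=" | ")
        print()
E
```

```text
Ps.npy -75 -90 28 138.6 | Ps.npy -75 70 63 135.2 | Ps.npy -75 90 75 134.4 | 
Ps.npy -60 -90 24 139.1 | Ps.npy -60 70 40 139.9 | Ps.npy -60 90 53 138.0 | 
Ps.npy -40 -90 16 138.1 | Ps.npy -40 70 37 138.3 | Ps.npy -40 90 47 137.7 | 
Ps.npy -20 -90 0 None | Ps.npy -20 70 36 135.7 | Ps.npy -20 90 34 135.8 | 
Ps.npy 0 -90 0 None | Ps.npy 0 70 33 133.7 | Ps.npy 0 90 33 133.6 | 
Ps.npy 20 -90 0 None | Ps.npy 20 70 30 130.9 | Ps.npy 20 90 31 130.8 | 
Ps.npy 40 -90 0 None | Ps.npy 40 70 28 128.6 | Ps.npy 40 90 32 128.5 | 
Ps.npy 60 -90 6 123.6 | Ps.npy 60 70 26 125.6 | Ps.npy 60 90 22 125.2 | 
Ps.npy 75 -90 15 122.0 | Ps.npy 75 70 29 122.3 | Ps.npy 75 90 27 122.0 | 
P.npy -75 -90 0 None | P.npy -75 70 0 None | P.npy -75 90 24 140.9 | 
P.npy -60 -90 0 None | P.npy -60 70 0 None | P.npy -60 90 24 140.3 | 
P.npy -40 -90 0 None | P.npy -40 70 0 None | P.npy -40 90 21 138.8 | 
P.npy -20 -90 0 None | P.npy -20 70 0 None | P.npy -20 90 20 136.4 | 
P.npy 0 -90 0 None | P.npy 0 70 0 None | P.npy 0 90 20 133.6 | 
P.npy 20 -90 0 None | P.npy 20 70 10 130.6 | P.npy 20 90 38 132.1 | 
P.npy 40 -90 0 None | P.npy 40 70 38 128.9 | P.npy 40 90 63 129.4 | 
P.npy 60 -90 57 126.2 | P.npy 60 70 55 126.2 | P.npy 60 90 62 126.2 | 
P.npy 75 -90 59 123.0 | P.npy 75 70 60 123.2 | P.npy 75 90 63 123.5 |
```

Call:
{"api": "arm_command", "payload": {"motion": [{"offset":[0,0,0.004],"spin":0},{"offset":[0,0,0.004],"spin":0},{"offset":[0,0,0],"spin":0}]}}

```text
time_s: 4.75
ee_pos: [532.9, 21.3, 123.3]
ee_rot: [-180.0, 0.0, 13.3]
force: [-0.2, -0.0, -0.5]
gripper_width: 0.6
gripper_force: 0.0
```

```bash
cat > lid.py <<'E'
from cf import *
import sys
p,D=env.grab_frame("side"); P=cloud("side",D); np.save("Ps.npy",P); cv2.imwrite("pics/%s.png"%sys.argv[1],cv2.resize(p[60:360,200:500],(600,600),interpolation=cv2.INTER_CUBIC))
P=P.reshape(-1,3); C=np.c_[(P[:,:2]-O)@R2.T,P[:,2]]
s=C[(abs(C[:,0])<70)&(abs(C[:,1]-80)<25)&(C[:,2]>112)&(C[:,2]<220)]
k=np.polyfit(s[:,0],s[:,2],1); print("slope",k,"z at -80",np.polyval(k,-80))
for n,sel in dict(front=(C[:,0]<-95)&(C[:,0]>-150)&(abs(C[:,1])<30),left=(C[:,1]>126)&(C[:,1]<180)&(abs(C[:,0])<30)).items():
    q=C[sel&(C[:,2]>30)]; ax=0 if n=="front" else 1
    print(n,len(q), np.polyfit(q[:,ax],q[:,2],1) if len(q)>5 else None, np.round(np.percentile(q[:,ax],[2,98]),0) if len(q) else None, np.round(np.percentile(q[:,2],[2,98])) if len(q) else None)
E
python3 cf.py; python3 lid.py s2
```

```text
4.75 [-32.2  -2.8 123.3] [-1.79992615e+02  4.72747579e-02  1.32829314e+01] [-0.17197894 -0.03049553 -0.54034   ] 0.5970526786909985
slope [ -0.30987878 141.0759444 ] z at -80 165.866246714309
front 307 [ -1.67778335 -30.44383474] [-141.  -96.] [122. 482.]
left 391 [5.47739687e-02 1.18250803e+02] [127. 174.] [121. 132.]
```

View pics/s2.png

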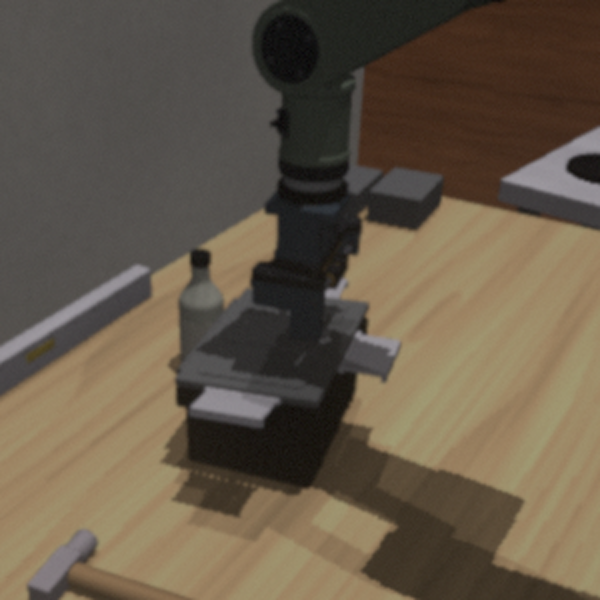

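```bash
python3 - <<'E'
from cf import *
P=np.load("Ps.npy").reshape(-1,3); C=np.c_[(P[:,:2]-O)@R2.T,P[:,2]]
for x0 in (-75,-40,0,40,75):
    s=C[(abs(C[:,0]-x0)<7)&(abs(C[:,1]-90)<10)&(C[:,2]>90)&(C[:,2]<220)]
    print(x0,len(s),np.round(np.median(s[:,2]),1))
E
```

```text
-75 48 129.8
-40 32 130.7
0 34 128.0
40 33 125.5
75 28 121.2
```

Call:
{"api": "arm_command", "payload": {"motion": [{"offset":[0,0,0.003],"spin":0},{"offset":[0,0,0.003],"spin":0},{"offset":[0,0,0],"spin":0}]}}

```text
time_s: 5.18
ee_pos: [533.0, 21.3, 117.5]
ee_rot: [-180.0, 0.0, 13.3]
force: [0.4, -0.2, 0.6]
gripper_width: 0.8
gripper_force: 0.0
```

Call:
{"api": "arm_command", "payload": {"motion": [{"offset":[0,0,0.002],"spin":0},{"offset":[0,0,0.002],"spin":0},{"offset":[0,0,0],"spin":0}]}}

```text
time_s: 5.55
ee_pos: [533.2, 21.3, 115.1]
ee_rot: [180.0, -0.0, 13.3]
force: [-2.5, -0.5, 8.9]
gripper_width: 0.4
gripper_force: 4.2
```

```bash
python3 cf.py; python3 lid.py s3;  python3 - <<'E'
from cf import *
P=np.load("Ps.npy").reshape(-1,3); C=np.c_[(P[:,:2]-O)@R2.T,P[:,2]]
for x0 in (-75,-40,0,40,75):
    s=C[(abs(C[:,0]-x0)<7)&(abs(C[:,1]-90)<10)&(C[:,2]>90)&(C[:,2]<220)]
    print(x0,len(s),np.round(np.median(s[:,2]),1))
E
```

```text
5.55 [-31.9  -3.  115.1] [ 1.79985648e+02 -3.66157768e-02  1.32789017e+01] [-2.47009872 -0.51682173  8.89243645] 0.3784858887240582
slope [ -0.35501281 141.97980161] z at -80 170.380826255221
front 315 [  -2.2340212 -104.8790093] [-144.  -96.] [111. 478.]
left 406 [5.90943133e-02 1.12653845e+02] [127. 173.] [116. 127.]
-75 44 120.5
-40 37 123.1
0 37 123.0
40 33 123.2
75 27 120.5
```

Call:
{"api": "arm_command", "payload": {"motion": [{"offset":[0,0,-0.03],"spin":0},{"offset":[0,0,-0.05],"spin":0},{"offset":[-0.06,0,0],"spin":0},{"offset":[-0.06,0,0],"spin":0},{"offset":[0,0,0],"spin":0}]}}

```text
time_s: 6.22
ee_pos: [412.0, -6.6, 193.5]
ee_rot: [-180.0, 0.1, 13.2]
force: [0.6, 0.3, -0.4]
gripper_width: 0.8
gripper_force: 0.0
```

```bash
cat > tipv.py <<'E'
from cf import *
import sys
p,D=env.grab_frame("side"); P=cloud("side",D); np.save("Ps.npy",P); 
s=env.state(); t=tocase(s["ee_pos"]); print("tcp",np.round(t,1),s["time_s"])
C=np.concatenate([(P[...,:2]-O)@R2.T,P[...,2:]],-1)
m=(abs(C[...,0]-t[0])<40)&(abs(C[...,1]-t[1])<60)&(abs(C[...,2]-t[2])<90)
for z in range(int(t[2])-40,int(t[2])+60,5):
    q=C[m&(abs(C[...,2]-z)<2.5)]
    if len(q): print(z,len(q),np.round(np.percentile(q[:,:2],[3,97],axis=0)).tolist())
cv2.imwrite("pics/%s.png"%sys.argv[1],cv2.resize(p[60:360,220:520],(600,600),interpolation=cv2.INTER_CUBIC))
E
python3 tipv.py s4
```

```text
tcp [-153.2   -2.8  194.1] 6.275
199 11 [[-173.0, -3.0], [-143.0, 5.0]]
204 26 [[-173.0, 2.0], [-141.0, 9.0]]
209 36 [[-173.0, 5.0], [-140.0, 10.0]]
214 37 [[-173.0, -4.0], [-140.0, 10.0]]
219 35 [[-173.0, -4.0], [-139.0, 11.0]]
224 40 [[-173.0, 4.0], [-139.0, 11.0]]
229 36 [[-173.0, -8.0], [-141.0, 11.0]]
234 36 [[-174.0, -5.0], [-142.0, 13.0]]
239 34 [[-173.0, 6.0], [-140.0, 12.0]]
244 27 [[-171.0, 8.0], [-140.0, 13.0]]
```

View pics/s4.png

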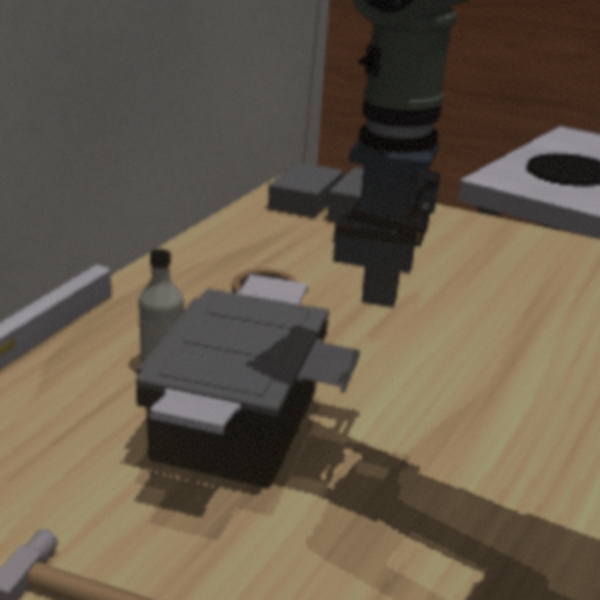

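Call:
{"api": "arm_command", "payload": {"motion": [{"offset":[0.033,0,0.025],"spin":0},{"offset":[0,0,0.03],"spin":0},{"offset":[0,0,0.025],"spin":0},{"offset":[0,0,0.02],"spin":0},{"offset":[0,0,0.014],"spin":0}]}}

```text
time_s: 6.9
ee_pos: [449.6, 1.5, 79.0]
ee_rot: [180.0, 0.0, 13.3]
force: [-1.1, -0.3, 1.6]
gripper_width: 0.5
gripper_force: 0.9
```

Call:
{"api": "arm_command", "payload": {"motion": [{"offset":[0,0,0.008],"spin":0},{"offset":[0,0,0.004],"spin":0},{"offset":[0.006,0,0],"spin":0},{"offset":[0.005,0,0],"spin":0},{"offset":[0,0,0],"spin":0}]}}

```text
time_s: 7.52
ee_pos: [459.9, 4.0, 68.0]
ee_rot: [180.0, -0.1, 13.3]
force: [-0.5, 0.2, 0.4]
gripper_width: 0.6
gripper_force: 0.4
```

```bash
python3 cf.py
```

```text
7.525 [-107.2   -3.    68. ] [ 1.79985373e+02 -6.10340279e-02  1.32898811e+01] [-0.49494642  0.17867091  0.36065323] 0.6084752089954498
```

Call:
{"api": "arm_command", "payload": {"motion": [{"offset":[0.004,0,0],"spin":0},{"offset":[0.002,0,0],"spin":0},{"offset":[0,0,0],"spin":0}]}}

```text
time_s: 7.9
ee_pos: [459.6, 4.1, 67.8]
ee_rot: [-180.0, 0.6, 13.3]
force: [-13.4, -6.1, 11.2]
gripper_width: 0.1
gripper_force: 7.5
```

Call:
{"api": "arm_command", "payload": {"motion": [{"offset":[0.002,0,0],"spin":0},{"offset":[0,0,0],"spin":0}]}}

```text
time_s: 8.15
ee_pos: [459.5, 4.1, 67.7]
ee_rot: [-180.0, 0.9, 13.4]
force: [-18.7, -7.9, 15.4]
gripper_width: 0.3
gripper_force: 9.9
```

Call:
{"api": "arm_command", "payload": {"motion": [{"offset":[-0.02,0,0],"spin":0},{"offset":[-0.04,0,0],"spin":0},{"offset":[-0.02,0,-0.05],"spin":0},{"offset":[0,0,-0.05],"spin":0},{"offset":[0,0,0],"spin":0}]}}

```text
time_s: 8.78
ee_pos: [392.9, -12.9, 172.0]
ee_rot: [179.8, -0.7, 13.3]
force: [0.9, 0.0, -0.6]
gripper_width: -0.0
gripper_force: 0.0
```

```bash
python3 tipv.py s5|head -3; cat > fl.py <<'E'
from cf import *
P=np.load("Ps.npy"); C=np.concatenate([(P[...,:2]-O)@R2.T,P[...,2:]],-1)
m=(abs(C[...,1])<30)&(C[...,0]<-82)&(C[...,0]>-145)
for z in range(50,130,6):
    q=C[m&(abs(C[...,2]-z)<3)]
    if len(q): print("F",z,len(q),np.round(np.percentile(q[:,0],[5,50,95])))
m=(abs(C[...,0])<30)&(C[...,1]>112)&(C[...,1]<180)
for y in range(115,180,6):
    q=C[m&(abs(C[...,1]-y)<3)]
    if len(q): print("L",y,len(q),np.round(np.percentile(q[:,2],[5,50,95])))
E
python3 fl.py
```

```text
tcp [-178.    -3.5  169.9] 8.825
179 18 [[-193.0, 1.0], [-160.0, 5.0]]
184 31 [[-194.0, -8.0], [-159.0, 6.0]]
F 68 8 [-90. -90. -89.]
F 74 10 [-90. -90. -89.]
F 80 11 [-90. -90. -90.]
F 86 15 [-90. -90. -89.]
F 92 14 [-90. -90. -87.]
F 98 9 [-90. -90. -85.]
F 104 14 [-90. -90. -89.]
F 110 2 [-90. -86. -83.]
F 116 42 [-91. -89. -82.]
F 122 20 [-90. -87. -82.]
L 115 130 [ -3. 117. 122.]
L 121 84 [ -3.   0. 120.]
L 127 86 [ -3.   1. 120.]
L 133 84 [ -2.   1. 120.]
L 139 78 [ -2.   0. 122.]
L 145 85 [ -3.   0. 123.]
L 151 90 [ -3.   1. 123.]
L 157 82 [ -2.   1. 125.]
L 163 87 [ -3.   0. 126.]
L 169 162 [ -2. 121. 126.]
L 175 97 [ -2.   1. 123.]
```

View pics/s5.png

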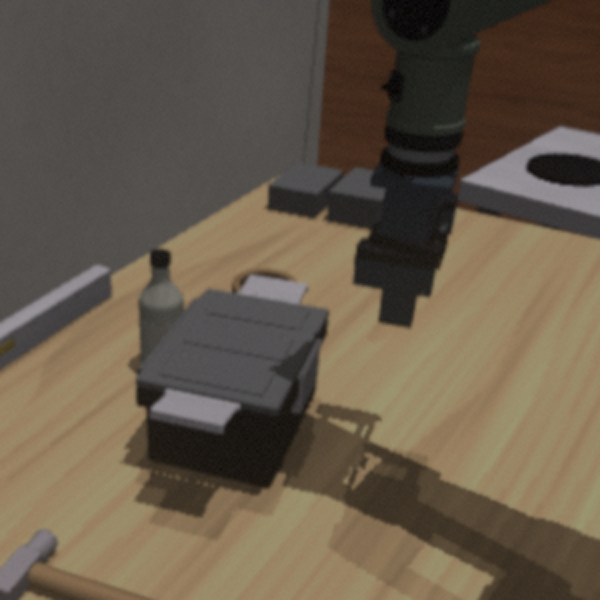

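Call:
{"api": "arm_command", "payload": {"motion": [{"offset":[0.0445,-0.0397,0],"spin":0},{"offset":[0.0445,-0.0397,0],"spin":0},{"offset":[0.0445,-0.0397,0],"spin":0},{"offset":[0.0445,-0.0397,0],"spin":0},{"offset":[0,0,0],"spin":0}]}}

```text
time_s: 9.45
ee_pos: [527.5, 185.9, 165.5]
ee_rot: [-180.0, 0.1, 13.5]
force: [-0.7, -1.3, -0.3]
gripper_width: 0.5
gripper_force: 0.0
```

```bash
python3 tipv.py s6
```

```text
tcp [ -1.8 157.  165.6] 9.5
125 275 [[-39.0, 98.0], [35.0, 172.0]]
130 2 [[-4.0, 169.0], [-0.0, 172.0]]
170 4 [[-17.0, 153.0], [8.0, 165.0]]
175 30 [[-18.0, 153.0], [14.0, 168.0]]
180 41 [[-18.0, 153.0], [17.0, 170.0]]
185 37 [[-18.0, 153.0], [16.0, 170.0]]
190 41 [[-18.0, 153.0], [15.0, 171.0]]
195 44 [[-18.0, 152.0], [15.0, 171.0]]
200 39 [[-18.0, 151.0], [16.0, 171.0]]
205 28 [[-18.0, 152.0], [14.0, 172.0]]
210 12 [[-18.0, 152.0], [-14.0, 172.0]]
215 12 [[-18.0, 152.0], [-16.0, 170.0]]
220 11 [[-18.0, 151.0], [-16.0, 171.0]]
```

Call:
{"api": "arm_command", "payload": {"motion": [{"offset":[0,0.002,0.028],"spin":0},{"offset":[0,0,0.025],"spin":0},{"offset":[0,0,0.02],"spin":0},{"offset":[0,0,0.014],"spin":0},{"offset":[0,0,0.01],"spin":0}]}}

```text
time_s: 10.12
ee_pos: [525.8, 180.2, 70.2]
ee_rot: [-180.0, 0.0, 13.2]
force: [-0.6, 0.5, 1.4]
gripper_width: 0.6
gripper_force: 0.7
```

Call:
{"api": "arm_command", "payload": {"motion": [{"offset":[0,0.006,0],"spin":0},{"offset":[0,0.005,0],"spin":0},{"offset":[0,0.004,0],"spin":0},{"offset":[0,0,0],"spin":0}]}}

```text
time_s: 10.62
ee_pos: [530.1, 165.7, 71.1]
ee_rot: [180.0, -0.0, 13.3]
force: [-0.9, 0.6, 0.3]
gripper_width: 0.7
gripper_force: 0.0
```

```bash
python3 cf.py
```

```text
10.625 [ -1.8 138.3  71.1] [ 1.79960105e+02 -3.53497738e-02  1.32712270e+01] [-0.85686393  0.55239303  0.25341158] 0.7022538797109555
```

Call:
{"api": "arm_command", "payload": {"motion": [{"offset":[0,0.002,0],"spin":0},{"offset":[0,0.002,0],"spin":0},{"offset":[0,0,0],"spin":0}]}}

```text
time_s: 11.0
ee_pos: [530.5, 164.1, 71.0]
ee_rot: [-179.8, -0.0, 13.2]
force: [-1.9, 7.5, -0.5]
gripper_width: 0.4
gripper_force: 3.8
```

```bash
python3 cf.py
```

```text
11.0 [ -1.8 136.7  71. ] [-1.79819591e+02 -2.81388939e-02  1.32273108e+01] [-1.86693033  7.49638472 -0.49157551] 0.4447424416178393
```

Call:
{"api": "arm_command", "payload": {"motion": [{"offset":[0,-0.03,0],"spin":0},{"offset":[0,0,-0.05],"spin":0},{"offset":[0,0,-0.05],"spin":0},{"offset":[0,0.03,-0.01],"spin":0},{"offset":[0,0,0],"spin":0}]}}

```text
time_s: 11.62
ee_pos: [531.7, 161.0, 182.3]
ee_rot: [179.9, -0.2, 13.2]
force: [-0.0, 0.1, -0.6]
gripper_width: 0.7
gripper_force: 0.0
```

Call:
{"api": "arm_command", "payload": {"motion": [{"offset":[0,0.058,0],"spin":0},{"offset":[0,0.058,0],"spin":0},{"offset":[0,0.058,0],"spin":0},{"offset":[0,0.058,0],"spin":0},{"offset":[0,0.05,0],"spin":0}]}}

```text
time_s: 12.25
ee_pos: [595.4, -113.8, 179.8]
ee_rot: [-180.0, 0.1, 13.3]
force: [0.9, 0.8, -0.2]
gripper_width: 0.8
gripper_force: 0.0
```

```bash
python3 cf.py; python3 - <<'E'
from cf import *
p,D=env.grab_frame("side"); P=cloud("side",D); np.save("Ps.npy",P); cv2.imwrite("pics/s7.png",cv2.resize(p[60:360,200:500],(600,600)))
C=np.concatenate([(P[...,:2]-O)@R2.T,P[...,2:]],-1)
q=C[(C[...,2]>90)&(C[...,2]<160)&(C[...,1]<-121)&(C[...,1]>-180)&(abs(C[...,0])<45)]
print(len(q),np.polyfit(q[:,1],q[:,2],1),np.percentile(q,[3,97],axis=0))
m=(abs(C[...,0])<30)&(C[...,1]>112)&(C[...,1]<180)
for z in range(60,130,8):
    q=C[m&(abs(C[...,2]-z)<4)]
    if len(q): print("L",z,len(q),np.round(np.percentile(q[:,1],[5,50,95])))
E
```

```text
12.25 [  -2.4 -148.7  179.8] [-1.79967794e+02  8.51029021e-02  1.32505296e+01] [ 0.85898187  0.75804838 -0.21183357] 0.8252015191605121
290 [-7.50663765e-02  1.08642009e+02] [[ -39.08636331 -167.78645517  116.47590175]
 [  35.89961165 -123.71710835  122.40542666]]
L 68 53 [126. 127. 129.]
L 76 84 [125. 128. 130.]
L 84 76 [125. 127. 129.]
L 92 92 [124. 126. 129.]
L 100 76 [123. 125. 128.]
L 108 87 [123. 125. 127.]
L 116 143 [114. 123. 127.]
L 124 37 [113. 116. 124.]
```

View pics/s7.png

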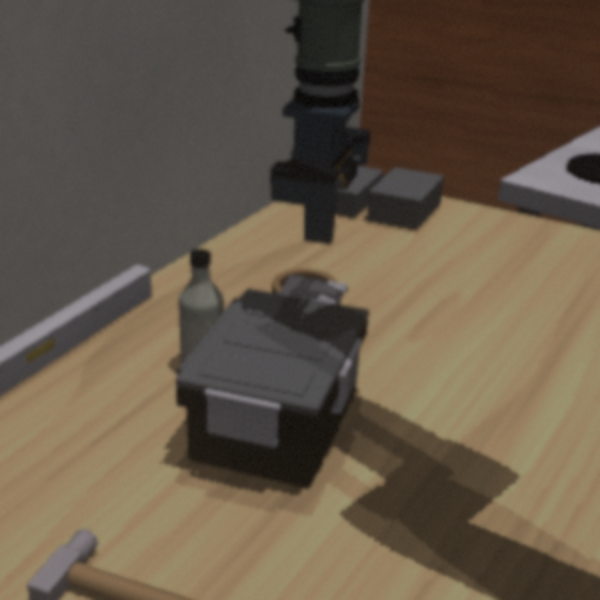

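Call:
{"api": "arm_command", "payload": {"motion": [{"offset":[0,0.006,0.036],"spin":0},{"offset":[0,0,0.03],"spin":0},{"offset":[0,0,0.02],"spin":0},{"offset":[0,0,0.015],"spin":0},{"offset":[0,0,0.01],"spin":0}]}}

```text
time_s: 12.92
ee_pos: [596.7, -117.7, 68.9]
ee_rot: [180.0, 0.0, 13.3]
force: [-0.2, -0.9, 1.5]
gripper_width: 0.6
gripper_force: 0.6
```

Call:
{"api": "arm_command", "payload": {"motion": [{"offset":[0,-0.006,0],"spin":0},{"offset":[0,-0.005,0],"spin":0},{"offset":[0,-0.003,0],"spin":0},{"offset":[0,0,0],"spin":0}]}}

```text
time_s: 13.42
ee_pos: [593.8, -103.8, 70.3]
ee_rot: [-180.0, -0.0, 13.3]
force: [1.3, 0.9, 0.2]
gripper_width: 0.5
gripper_force: 0.2
```

```bash
python3 cf.py
```

```text
13.425 [  -1.7 -138.7   70.3] [-1.79994079e+02 -4.50424211e-02  1.32908644e+01] [1.25727311 0.88137351 0.19904885] 0.4828354005047326
```

Call:
{"api": "arm_command", "payload": {"motion": [{"offset":[0,-0.002,0],"spin":0},{"offset":[0,-0.002,0],"spin":0},{"offset":[0,0,0],"spin":0}]}}

```text
time_s: 13.8
ee_pos: [592.8, -100.3, 69.9]
ee_rot: [-180.0, -0.0, 13.3]
force: [-0.3, -0.6, 0.1]
gripper_width: 0.6
gripper_force: 0.6
```

Call:
{"api": "arm_command", "payload": {"motion": [{"offset":[0,-0.002,0],"spin":0},{"offset":[0,-0.001,0],"spin":0},{"offset":[0,0,0],"spin":0}]}}

```text
time_s: 14.18
ee_pos: [592.8, -100.0, 69.9]
ee_rot: [179.7, -0.0, 13.3]
force: [1.1, -9.2, -1.9]
gripper_width: 0.7
gripper_force: 4.5
```

```bash
python3 cf.py
```

```text
14.175 [  -1.8 -134.7   69.9] [ 1.79735461e+02 -3.65207723e-02  1.33341688e+01] [ 1.09996379 -9.18771818 -1.93331621] 0.7094260598918863
```

Call:
{"api": "arm_command", "payload": {"motion": [{"offset":[0,-0.002,0],"spin":0},{"offset":[0,0,0],"spin":0},{"offset":[0,0.03,0],"spin":0},{"offset":[0,0.01,-0.055],"spin":0},{"offset":[0,0,-0.06],"spin":0}]}}

```text
time_s: 14.8
ee_pos: [599.9, -134.7, 185.1]
ee_rot: [-179.9, 0.2, 13.2]
force: [1.6, -0.0, -0.3]
gripper_width: 0.5
gripper_force: 0.0
```

Call:
{"api": "arm_command", "payload": {"motion": [{"offset":[-0.055,0.02,0],"spin":0},{"offset":[-0.055,0.02,0],"spin":0},{"offset":[-0.055,0.02,0],"spin":0},{"offset":[-0.04,0.03,0],"spin":0},{"offset":[0,0,0],"spin":0}]}}

```text
time_s: 15.42
ee_pos: [419.8, -270.4, 185.1]
ee_rot: [-180.0, 0.0, 13.0]
force: [0.4, -0.8, -0.3]
gripper_width: 0.4
gripper_force: 0.0
```

```bash
python3 cf.py; python3 - <<'E'
from cf import *
for cam in ("side","top"):
    p,D=env.grab_frame(cam); P=cloud(cam,D)
    C=np.concatenate([(P[...,:2]-O)@R2.T,P[...,2:]],-1)
    if cam=="side": a=p
    for n,ax,sg in (("L",1,1),("R",1,-1),("F",0,-1)):
        h=112 if ax else 80
        m=(abs(C[...,1-ax])<30)&(sg*C[...,ax]>h)&(sg*C[...,ax]<h+70)
        for z in range(66,116,12):
            q=C[m&(abs(C[...,2]-z)<6)]
            if len(q)>3: print(cam,n,z,len(q),np.round(np.percentile(q[:,ax],[5,50,95])))
    s=C[(abs(C[...,0])<70)&(abs(C[...,1])<100)&(abs(C[...,2]-120)<25)]; print(cam,"lid",np.polyfit(s[:,0],s[:,2],1))
cv2.imwrite("pics/fin.png",np.hstack([cv2.resize(p[80:380,140:540],(400,300)),cv2.resize(a[60:360,150:550],(400,300))]))
E
```

```text
15.425 [-209.2 -260.8  185.1] [-1.79964064e+02  1.31022634e-02  1.30119368e+01] [ 0.39840237 -0.8101183  -0.33662635] 0.42796387806686137
side L 66 51 [125. 128. 131.]
side L 78 128 [125. 127. 130.]
side L 90 123 [124. 126. 128.]
side L 102 129 [123. 125. 128.]
side L 114 179 [115. 124. 127.]
side R 114 18 [-123. -119. -115.]
side F 66 10 [-90. -90. -85.]
side F 78 23 [-90. -90. -89.]
side F 90 26 [-90. -90. -89.]
side F 102 27 [-91. -90. -84.]
side F 114 73 [-91. -87. -82.]
side lid [9.51410749e-05 1.22182402e+02]
top L 66 9 [120. 121. 121.]
top L 114 101 [114. 120. 124.]
top R 114 87 [-124. -120. -115.]
top F 66 9 [-82. -82. -82.]
top F 114 102 [-90. -86. -81.]
top lid [1.12941101e-03 1.22821320e+02]
```

View pics/fin.png

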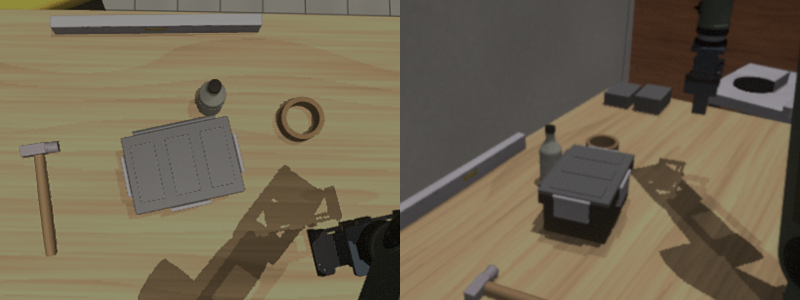

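The left flap reads about 0.07 rad off plumb. That is inside the limit, but there is plenty of time, so I'll press it again.

Call:
{"api": "arm_command", "payload": {"motion": [{"offset":[0.026,-0.053,0],"spin":0},{"offset":[0.026,-0.053,0],"spin":0},{"offset":[0.026,-0.053,0],"spin":0},{"offset":[0.026,-0.053,0],"spin":0},{"offset":[0.026,-0.053,0],"spin":0}]}}

```text
time_s: 16.15
ee_pos: [488.0, 22.3, 184.9]
ee_rot: [-180.0, -0.0, 13.4]
force: [0.7, -0.1, 0.3]
gripper_width: 0.1
gripper_force: 0.0
```

Call:
{"api": "arm_command", "payload": {"motion": [{"offset":[0.026,-0.053,0],"spin":0},{"offset":[0.026,-0.053,0],"spin":0},{"offset":[0.026,-0.053,0],"spin":0},{"offset":[0,-0.012,0],"spin":0},{"offset":[0,0,0],"spin":0}]}}

```text
time_s: 16.77
ee_pos: [523.3, 204.3, 184.3]
ee_rot: [180.0, 0.1, 13.5]
force: [-0.2, 0.3, 0.1]
gripper_width: 0.3
gripper_force: 0.0
```

```bash
python3 cf.py
```

```text
16.775 [  0.4 177.4 184.3] [1.79978522e+02 9.16325294e-02 1.34609918e+01] [-0.23235163  0.27384621  0.13390986] 0.34941074105348713
```

Call:
{"api": "arm_command", "payload": {"motion": [{"offset":[0,0,0.055],"spin":0},{"offset":[0,0,0.055],"spin":0},{"offset":[0,0.008,0.011],"spin":0},{"offset":[0,0.02,0],"spin":0},{"offset":[0,0.008,0],"spin":0}]}}

```text
time_s: 17.4
ee_pos: [534.6, 166.3, 66.2]
ee_rot: [180.0, -0.3, 13.2]
force: [-0.4, 0.4, 0.3]
gripper_width: 0.1
gripper_force: 0.0
```

Call:
{"api": "arm_command", "payload": {"motion": [{"offset":[0,0.003,0],"spin":0},{"offset":[0,0.002,0],"spin":0},{"offset":[0,0.002,0],"spin":0},{"offset":[0,0,0],"spin":0}]}}

```text
time_s: 17.9
ee_pos: [534.8, 165.3, 66.0]
ee_rot: [-179.6, -0.3, 13.1]
force: [-1.8, 13.2, 2.5]
gripper_width: 0.3
gripper_force: 7.2
```

```bash
python3 cf.py
```

```text
17.9 [  2.6 136.9  66. ] [-179.59549779   -0.2714696    13.14963584] [-1.80450165 13.16728567  2.52637122] 0.33251178632468137
```

Call:
{"api": "arm_command", "payload": {"motion": [{"offset":[0,-0.035,0],"spin":0},{"offset":[0,0,-0.06],"spin":0},{"offset":[0,0,-0.06],"spin":0},{"offset":[-0.05,0,-0.01],"spin":0},{"offset":[-0.05,0,0],"spin":0}]}}

```text
time_s: 18.52
ee_pos: [428.9, 172.2, 196.4]
ee_rot: [-180.0, -0.3, 13.3]
force: [0.1, -0.5, -0.2]
gripper_width: 0.5
gripper_force: 0.0
```

Call:
{"api": "arm_command", "payload": {"motion": [{"offset":[-0.04,0,0],"spin":0},{"offset":[0,0,0],"spin":0},{"offset":[0,0,0],"spin":0}]}}

```text
time_s: 18.9
ee_pos: [390.9, 163.2, 195.0]
ee_rot: [-180.0, -0.2, 13.3]
force: [0.5, 0.3, 0.7]
gripper_width: 0.3
gripper_force: 0.0
```

```bash
python3 cf.py; python3 - <<'E'
from cf import *
p,D=env.grab_frame("side"); P=cloud("side",D)
C=np.concatenate([(P[...,:2]-O)@R2.T,P[...,2:]],-1)
q=C[(abs(C[...,0])<30)&(C[...,1]>121)&(C[...,1]<140)&(abs(C[...,2]-90)<20)]
print(len(q),np.polyfit(q[:,2],q[:,1],1))
print(env.job_done())
E
```

```text
18.9 [-137.9  167.9  195. ] [-179.99116455   -0.19131633   13.28627634] [0.52263063 0.26933579 0.65916516] 0.32358914416846635
395 [-1.48360767e-02  1.25799869e+02]
the job is handed in; nothing more can be done
None
```

The job is handed in (18.9 s on the robot's clock; no verdict came back): the lid is shut, all three flaps were pressed to their stops (the right one confirmed by force only), the bystanders were not touched, and the arm is clear of the case.

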